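# Close the parcel and start its shock logger

## Task

Close the parcel for dispatch: fold the short inner flap down flat first, then the long outer flap with the hole flat over it. Then take the stylus (plain handle with a flat round end disc) from the tool rack, reach its rod through the hole in the closed flap and press the shock logger's recessed start button fully down. Finish while still gripping the stylus and holding the button down, and leave the other tools and pottery where they are.

Things in the scene. Friction and masses are not known exactly. Their poses are not given: they have to be found in the camera images.
- carton: cardboard carton, fixed, 200 (x) by 160 (y) by 110 mm high, walls 5 mm; origin under its centre, z up, x along the flap hinges (short inner flap on the +y side, long outer flap on the -y side). Inside: packed cups (to z 66 mm) and a grey block-shaped shock logger, 70 (x) by 55 (y) mm, centred at carton x 0, y -10 mm, top at z 85 mm
- inner_flap (a joint): short inner flap, plain cardboard 196 by 55 mm, 4 mm thick, hinged on the carton's +y top edge; 0 = folded down level over the opening, pi/2 = upright, more = leaning outward, 2.1 at most; stays where it is left; about 1 N at its edge moves it
- inner_flap_hinge (a point): middle of the inner flap's hinge line (carton x 0, y +80, z 110 mm)
- inner_flap_edge (a point): middle of the inner flap's free edge, on its outer (upper when closed) face, 55 mm from the hinge
- outer_flap (a joint): long outer flap, cardboard 200 by 150 mm, 4 mm thick, with one round 26 mm hole, hinged on the carton's -y top edge; 0 = folded down level over the inner flap, pi/2 = upright, more = leaning outward, 2.1 at most; stays where it is left; about 1 N at its edge moves it
- outer_flap_hinge (a point): middle of the outer flap's hinge line (carton x 0, y -80, z 115 mm)
- outer_flap_edge (a point): middle of the outer flap's free edge, on its outer (upper when closed) face, 150 mm from the hinge
- flap_hole (a point): centre of the 26 mm hole in the outer flap, on its outer face, 70 mm from the hinge; with the flap closed it is straight above the button, at carton z 119 mm
- start_button (a joint): travel of the logger's start button, a round white cap 16 mm across at the bottom of a 20 mm round well in the logger's top (carton x 0, y -10 mm): 0 = up, 0.006 m = fully down; a spring pushes it back up, 1.5 N starts it and 5 N holds it fully down; only straight-down pushes move it
- button_top (a point): centre of the button's top face, 18 mm below the logger's top and 52 mm below the closed outer flap's top (carton z 67 mm when up)
- stylus: loose stylus, 60 g: steel rod 8 mm across and 80 mm long, then a round wooden handle 20 mm across and 55 mm long, then a flat round end disc 26 mm across, 8 mm thick (143 mm in all). Hangs upright in one of the rack's holes, handle up, on the handle's shoulder. Origin at the rod's lower end, z along it towards the handle
- stylus_tip (a point): lower end of the stylus rod (its origin)
- stylus_grip (a point): middle of the stylus handle, 108 mm up from the tip
- rack: small wooden tool rack, fixed to the table: a shelf 215 (x) by 60 (y) mm, 8 mm thick, its top at z 90 mm, on two end boards, with three 11 mm through-holes in a row along its x axis at x -70, 0, +70 mm; origin at the centre of its underside. The other two holes hold a brush and a paddle
- brush: loose brush hanging in the rack, bristles up, same 8 mm rod and 20 mm handle as the stylus, 170 mm in all; origin at the rod's lower end; not needed
- paddle: loose wooden paddle hanging in the rack, flat 28 mm wide blade up, same rod and handle, 180 mm in all; origin at the rod's lower end; not needed
- cup: loose terracotta cup, 66 mm across, 55 mm high; origin under its centre; not needed
- bowl: loose white bowl, 90 mm across, 45 mm high; origin under its centre; not needed
- jar: loose closed jar, 64 mm across, 80 mm high; origin under its centre; not needed
- beaker: loose clear plastic mixing cup, 76 mm across, 85 mm high; origin under its centre; not needed
- pitcher: loose tall white pitcher with a side handle, 80 mm across, 140 mm high; origin under its centre; not needed

How it is judged:
On the way, in this order (a step that is already met when the one before it is completed fails the run):
1. the inner flap is folded down while the outer flap is still open (value of joint inner_flap below 0.1 rad and value of joint outer_flap above 0.5 rad), for 0.1 s.
2. the outer flap is folded down over the inner flap (value of joint each of inner_flap, outer_flap below 0.1 rad), for 0.1 s.
At the end, for the whole second after the job is handed in: Both flaps within 0.1 rad of level; the gripped stylus, within 0.3 rad of upright and 11 mm of the button's axis, presses the button at least 4.8 of its 6 mm with over 2 N; fingers and arm off the button; all held through the last second (all of step 2 and value of joint start_button above 0.0048 m and contact force between stylus and start_button above 2 N and contact force between the fingers and stylus above 2 N and horizontal distance between stylus_tip and button_top below 0.011 m and angle between stylus's own z axis and vertical below 0.3 rad and contact force between each of the arm, the fingers and start_button below 0.1 N); the arm keeps its last pose, push and grip.
It fails at once if another tool or a piece of pottery is moved more than 40 mm or tipped over (distance of any of brush, paddle, cup, bowl, jar, beaker, pitcher from where it was at the start of the episode above 0.04 m or angle between any of brush, paddle, cup, bowl, jar, beaker, pitcher's own z axis and vertical above 0.6 rad).
It also fails if it takes over 69 s, if anything falls off the work surface, if the arm or the gripper's body presses on something with over 40 N, if the wrist force passes 120 N, or if a joint passes its speed limit or range.

## Robot

A 6-joint arm with a two-finger parallel gripper is mounted at the origin on the work surface. World frame = base frame: x ahead of the robot, y to its left, z up, the work surface at z = 0. Lengths are in m, angles in rad, forces in N, time in s.
With the tool pointing down it reaches from about 0.375 to 0.9 m from the base axis. Payload 3.1 kg.
Tool frame: the origin (TCP) lies midway between the tips of the shut fingers; the grasp point (between the pads) lies 19 mm behind it (manip.grip_depth is the distance from the TCP to the grasp point, in m); z points along the fingers, y is the line along which they close (so a half turn about z gives the same grasp; the last joint's range is limited). The gripper opens to 85 mm and grips with 20 to 120 N. Pads are 22 mm wide; open, the fingers measure 114 mm over their backs; the gripper's body (76 mm by 85 mm) begins 54 mm behind the grasp point. The pads swing forward as they close: fully open they stand 13 mm farther back than shut.
Start: joints at [-1.399, 0.527, 1.433, -0, 1.181, -0.178], TCP at [0.214, -0.587, 0.231] pointing down, gripper open.
Joint ranges: [-3.08, 3.08], [-0.75, 2.2], [0.22, 2.44], [-1.43, 4.57], [0, 2.65], [-2.85, 2.85]. Speed limits (rad/s): [2.79, 2.79, 3.14, 3.14, 3.14, 3.14].

## Interface

Orientations are given as a unit quaternion [x, y, z, w].
In Python, from station import telemetry, snapshot, manip gives the robot as it stands. The module is installed in compiled form; this text tells all that it offers.
- The arm moves only by the shell command python3 -m crank 'ROWS' [OPENING] [FORCE]. ROWS is text: rows parted by semicolons, each of 6 numbers parted by spaces: the shift along the tool's x, y, z as a fraction of full scale, then the turn, a rotation vector about the tool's x, y, z as a fraction of full scale. A call has exactly 5 rows; each row shifts and turns the commanded pose from where the row before left it, along the tool's axes as they then stand; what a row does not reach is not made up. Full scale, the value 1, is 4 cm for a shift and 90 degrees for a turn. A row lasts 1/10 s, in which the tool goes at most 50 mm and 8.59 degrees, less where a joint would pass 70% of its speed; a pose out of reach is approached as far as the arm can. A call with a number of a shift or a turn outside -1 to 1 is refused whole. A call with a gripper value outside its range is refused whole. OPENING is the opening, from -1 (shut) to 1 (fully open), set as the call begins (- or left out, the last holds). The fingers move at their own pace and stop on an object; FORCE is the grip in N (left out, the last holds). Time passes only in rows, so rows that do not move let the fingers close, or fill a call up. It gives the time, the measured TCP pose, the force, the opening and the grip force at its end, in the units of the state.
- telemetry.sense(): the state, without advancing time (a new reading comes with each control period).
- snapshot(name): name is "scene" or "top"; returns a dict with "image" (400x640x3 uint8, red, green, blue), "depth" (400x640 float32, m along the optical axis (not along the pixel's ray), 0 where there is no reading), "camera_matrix" (3x3 intrinsics, pixels), "k1" (the pictures are not rectified: a ray, as slopes to the right and down, at radius r is drawn at 1 + k1 r^2 times it, then the intrinsics apply), "rvec" (rotation vector, rad) and "tvec" (3), from world to camera coordinates, as OpenCV has them. Camera axes: x right, y down, z forward; pixel columns grow to the right and rows downward; lengths in m; the calibration is good to about 2 mm. A picture is of the moment at which its call begins.
- manip.sign_off(): hands the job in; it is judged then, once.
The state is a dict: "t": time; "q": joint angles; "qd": joint speeds; "tau": joint torques, N m; "tcp_pos": TCP position; "tool_rot": TCP orientation; "force": force on the tool from outside, world axes, zero at the start; "ft_torque": the same for the moment, N m; "finger_gap": opening from 0.0 (shut) to 1.0 (fully open); "gripper_force": force on a finger pad.
Only numpy, scipy, OpenCV 4.12 (cv2) and the standard library are available. Lean on these libraries where they do the work, as an engineer would, in place of code of your own. Each camera call takes 0.05 s, during which the arm holds its last target. There are 200 camera calls.

## Working session

There is one attempt and no reset: what is moved stays moved. The work goes in short steps, Python scripts to look and compute and a shell command to move; the robot and the scene stay as the last step left them, time stands still between calls to the robot, and variables do not carry over. Pictures are saved under pics/ and viewed, at most 10 in all, crops included, and the job is handed in when it is done.

```bash
mkdir -p pics
cat > h.py <<'E'
import numpy as np, cv2
from station import telemetry, snapshot, manip
from scipy.spatial.transform import Rotation as R
def shot(n,f=None):
    s=snapshot(n)
    if f: cv2.imwrite('pics/'+f,s['image'][:,:,::-1])
    np.savez('/tmp/'+n,**s); return s
def load(n): return dict(np.load('/tmp/'+n+'.npz'))
def rays(s,uv):
    K=s['camera_matrix'];uv=np.atleast_2d(np.array(uv,float))
    d=(uv-[K[0,2],K[1,2]])/[K[0,0],K[1,1]]
    x=d.copy()
    for _ in range(20): x=d/(1+float(s['k1'])*(x**2).sum(1,keepdims=True))
    Rm=cv2.Rodrigues(s['rvec'])[0]
    c=-Rm.T@s['tvec'].ravel()
    return c,np.c_[x,np.ones(len(x))]@Rm   # dir with unit optical depth
def onplane(s,uv,z):
    c,d=rays(s,uv); return c+d*((z-c[2])/d[:,2:3])
def bydepth(s,uv):
    uv=np.atleast_2d(uv); c,d=rays(s,uv)
    dep=np.array([s['depth'][int(v),int(u)] for u,v in uv]); return c+d*dep[:,None]
def cloud(s):
    v,u=np.mgrid[0:400,0:640]; uv=np.c_[u.ravel(),v.ravel()]
    c,d=rays(s,uv); P=c+d*s['depth'].ravel()[:,None]
    P[s['depth'].ravel()==0]=np.nan
    return P.reshape(400,640,3)
E
python3 - <<'E'
from h import *
for n in('scene','top'):
    s=shot(n,n+'0.png'); c,_=rays(s,[320,200]); print(n,c,(s['depth']>0).mean(),s['k1'])
print(telemetry.sense())
E
```

```text
scene [0.96016613 0.52733359 0.7532886 ] 0.99599609375 -0.023213171712171556
top [ 0.23144113 -0.02893116  1.59876763] 0.9960390625 -0.07526142364274413
{'t': 0.1, 'q': array([-1.39950176e+00,  5.28355119e-01,  1.43377712e+00,  3.39655923e-05,
        1.18139428e+00, -1.78489397e-01]), 'qd': array([-8.21913670e-05, -1.56947104e-03, -3.89626644e-03, -3.31022250e-04,
        1.31809316e-03,  5.78004172e-04]), 'tau': array([-3.21876023e-04, -4.43305421e+01, -1.78585982e+01, -2.59558647e-04,
        3.91722482e-03,  7.43200168e-07]), 'tcp_pos': array([ 0.21411622, -0.58649769,  0.23044164]), 'tool_rot': array([ 9.84746004e-01,  1.73995322e-01,  1.91835092e-05, -9.66870087e-04]), 'force': array([-1.10867718, -0.6756918 ,  0.3950288 ]), 'ft_torque': array([ 0.03435407, -0.03761683,  0.00985165]), 'gripper_force': 0.0, 'finger_gap': 0.998800351842637}
```

View pics/scene0.png

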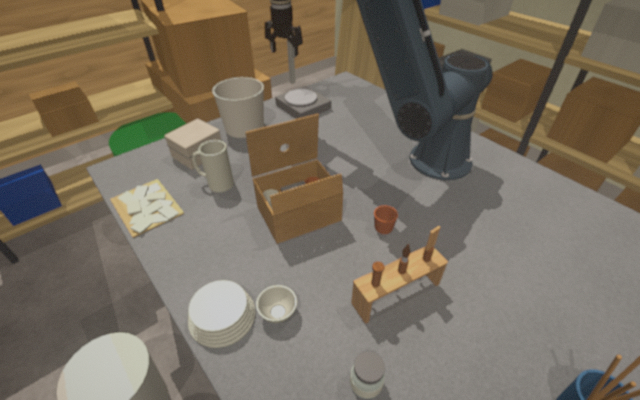

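View pics/top0.png

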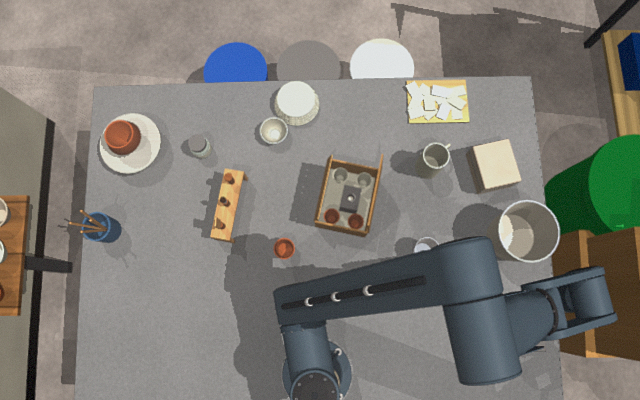

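The scene view shows the carton at (300,200) with its outer flap upright (hole at 284,148) and its inner flap facing the camera. The rack is at (400,280), with the disc-ended stylus at (377,270), the brush at (404,260) and the paddle at (432,240). The top view shows the carton at (350,195), logger button at (350,198), outer flap on the right, and stylus disc near (230,178).

Run:
```python
from h import *
t=load('top');s=load('scene');Pt=cloud(t);Ps=cloud(s)
print('table z',np.nanmedian(Pt[100:130,330:400,2]),np.nanmedian(Ps[250:270,200:240,2]))
def crop(P,img,lo,hi):
    m=np.all((P>lo)&(P<hi),-1); return P[m],img[m]
# carton orientation: rim points
c=bydepth(t,[[350,190],[230,178],[350,198],[224,202],[219,225]]);print(c.round(3))
print('logger/button on plane',onplane(t,[350,198],.085).round(3))
c0=onplane(t,[350,198],.085)[0]
for nm,P in(('top',Pt),('scene',Ps)):
    A=P[np.all((P>c0+[-.2,-.2,-.085])&(P<c0+[.2,.2,.3]),-1)]
    for a,b in((.10,.12),(.12,.14),(.15,.17),(.17,.2),(.2,.23),(.23,.27),(.27,.3)):
        q=A[(A[:,2]>a)&(A[:,2]<b)]
        if len(q)>15:
            r=cv2.minAreaRect(q[:,:2].astype(np.float32)); print(nm,a,len(q),np.round(r[0],3),np.round(r[1],3),round(r[2],1))
# tools
c0=np.array([c[3][0],c[3][1],0])
for nm,P in(('top',Pt),('scene',Ps)):
    A=P[np.all((P>c0+[-.15,-.15,.05])&(P<c0+[.15,.15,.3]),-1)]
    for a,b in((.08,.1),(.1,.13),(.13,.145),(.145,.17),(.17,.2),(.2,.24)):
        q=A[(A[:,2]>a)&(A[:,2]<b)]
        if len(q)>5:
            r=cv2.minAreaRect(q[:,:2].astype(np.float32)); print('rack',nm,a,len(q),np.round(r[0],3),np.round(r[1],3),round(r[2],1))
            if a>=.13: print((q[::max(1,len(q)//10)]).round(3).tolist())
for n,x0,y0,w,h,k in(('top',270,140,140,110,4),('scene',230,105,130,140,4)):
    im=load(n)['image'][y0:y0+h,x0:x0+w,::-1]; cv2.imwrite(f'pics/{n}c.png',cv2.resize(im,None,fx=k,fy=k,interpolation=2))
a=cv2.imread('pics/topc.png')
b=load('scene')['image'][215:320,340:460,::-1]; b=cv2.resize(b,None,fx=4,fy=4,interpolation=2)
cv2.imwrite('pics/rackc.png',b)
```

```text
table z -0.00022363398864044814 -6.235166989881913e-05
[[ 0.545 -0.113  0.09 ]
 [ 0.577  0.241  0.15 ]
 [ 0.525 -0.113  0.066]
 [ 0.507  0.26   0.141]
 [ 0.439  0.274  0.14 ]]
logger/button on plane [[ 0.521 -0.112  0.085]]
top 0.1 279 [ 0.528 -0.105] [0.168 0.203] 76.6
top 0.12 102 [ 0.526 -0.105] [0.166 0.198] 76.6
top 0.15 177 [ 0.526 -0.107] [0.157 0.197] 76.6
top 0.17 21 [ 0.522 -0.108] [0.15  0.191] 76.7
top 0.2 30 [ 0.504 -0.176] [0.004 0.187] 75.8
top 0.23 141 [ 0.512 -0.173] [0.007 0.2  ] 76.6
scene 0.1 894 [ 0.527 -0.103] [0.169 0.201] 76.6
scene 0.12 872 [ 0.525 -0.104] [0.169 0.202] 77.4
scene 0.15 830 [ 0.527 -0.107] [0.158 0.2  ] 76.3
scene 0.17 561 [ 0.51  -0.177] [0.009 0.199] 75.6
scene 0.2 654 [ 0.51  -0.174] [0.01  0.201] 76.1
scene 0.23 892 [ 0.511 -0.172] [0.01  0.201] 76.1
rack top 0.08 1175 [0.513 0.261] [0.062 0.216] 78.7
rack top 0.1 63 [0.509 0.252] [0.034 0.153] 84.6
rack top 0.13 31 [0.505 0.26 ] [0.015 0.151] 78.9
[[0.578, 0.239, 0.132], [0.517, 0.255, 0.134], [0.511, 0.255, 0.137], [0.507, 0.26, 0.141], [0.506, 0.268, 0.131], [0.504, 0.257, 0.141], [0.44
[... 979 characters left out ...]
], [0.517, 0.265, 0.139], [0.51, 0.267, 0.131], [0.591, 0.244, 0.136], [0.587, 0.255, 0.14], [0.579, 0.257, 0.132]]
rack scene 0.145 254 [0.512 0.257] [0.025 0.166] 82.0
[[0.435, 0.277, 0.169], [0.433, 0.278, 0.153], [0.458, 0.273, 0.153], [0.52, 0.262, 0.167], [0.521, 0.26, 0.157], [0.519, 0.265, 0.15], [0.58, 0.242, 0.155], [0.58, 0.248, 0.154], [0.585, 0.251, 0.154], [0.588, 0.254, 0.153], [0.592, 0.256, 0.149]]
rack scene 0.17 100 [0.475 0.269] [0.009 0.088] 77.9
[[0.434, 0.274, 0.191], [0.439, 0.277, 0.191], [0.451, 0.274, 0.19], [0.449, 0.276, 0.188], [0.447, 0.278, 0.184], [0.441, 0.278, 0.177], [0.457, 0.272, 0.177], [0.453, 0.277, 0.175], [0.515, 0.259, 0.176], [0.515, 0.26, 0.171]]
```

View pics/topc.png

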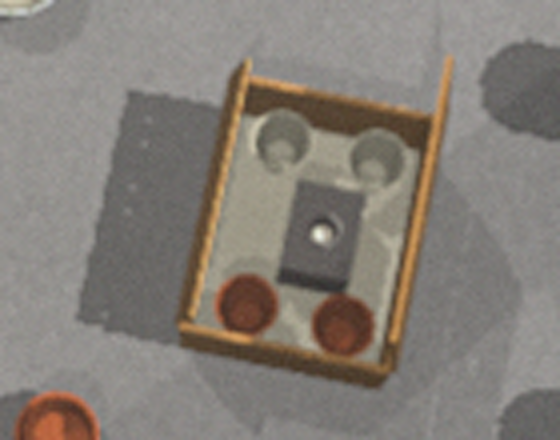

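View pics/rackc.png

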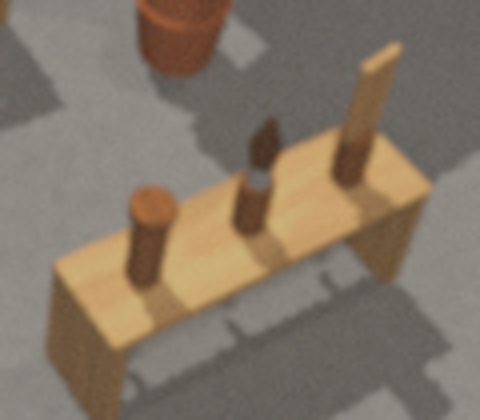

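The top crop confirms the carton geometry: both flaps are near upright and the button is visible at crop (322,232). The rack crop shows the disc-ended stylus at the far end, crop (152,205).

The carton centre is (0.527,-0.104) with yaw -13.4°, and the stylus is near (0.582,0.247) with its top at 0.153. Next I raise the arm, align it and cross over.

```bash
cat >> h.py <<'E'
C=np.array([.527,-.104,0]);YAW=np.deg2rad(-13.4)
def st():
    a=telemetry.sense(); Rm=R.from_quat(a['tool_rot']).as_matrix()
    p=R.from_euler('z',-YAW).apply(a['tcp_pos']-C)
    print('t',round(a['t'],2),'tcp',a['tcp_pos'].round(4),'carton mm',(p*1000).round(1),'yaw',np.rad2deg(np.arctan2(Rm[1,0],Rm[0,0])).round(2),'zdir',Rm[:,2].round(3),'F',a['force'].round(1),'gap',round(a['finger_gap'],3),'gf',round(a['gripper_force'],1)); return a
E
python3 -m crank '0 0 -1 0 0 .093;0 0 -1 0 0 .093;0 0 0 0 0 .093;0 0 0 0 0 .092;0 0 0 0 0 0' -1 40
python3 -m crank '.28 -.98 0 0 0 0;.28 -.98 0 0 0 0;.28 -.98 0 0 0 0;.28 -.98 0 0 0 0;.28 -.98 0 0 0 0'
python3 -c "from h import *;st()"
```

```text
t: 0.6
tcp_pos: [0.2142, -0.5868, 0.3112]
tool_rot: [0.993, -0.116, -0.0, -0.0]
force: [-0.4, 0.9, -0.4]
finger_gap: 0.148
gripper_force: 0.0
t: 1.1
tcp_pos: [0.3143, -0.4075, 0.3107]
tool_rot: [0.993, -0.115, -0.0, -0.001]
force: [0.7, -0.5, 0.2]
finger_gap: 0.003
gripper_force: 0.0
t 1.1 tcp [ 0.3143 -0.4075  0.3107] carton mm [-136.5 -344.6  310.7] yaw -13.17 zdir [-0.     0.001 -1.   ] F [ 0.7 -0.5  0.2] gap 0.003 gf 0.0
```

```bash
python3 -m crank '.28 -.98 0 0 0 0;.28 -.98 0 0 0 0;.28 -.98 0 0 0 0;.28 -.98 0 0 0 0;.28 -.98 0 0 0 0' >/dev/null
python3 -m crank '.28 -.98 0 0 0 0;.28 -.98 0 0 0 0;.28 -.98 0 0 0 0;.28 -.98 0 0 0 0;.28 -.98 0 0 0 0' >/dev/null
python3 -m crank '.28 -.98 0 0 0 0;.28 -.98 0 0 0 0;0 0 .8 0 0 0;0 0 .8 0 0 0;0 0 0 0 0 0' >/dev/null
python3 -c "from h import *;st()"
```

```text
t 2.6 tcp [0.5497 0.0184 0.2427] carton mm [ -6.3 124.4 242.7] yaw -13.13 zdir [-0.011  0.002 -1.   ] F [-0.8 -0.2 -0.1] gap 0.001 gf 0.0
```

```bash
python3 -m crank '.15 0 .8 0 0 0;0 0 .8 0 0 0;0 0 .65 0 0 0;0 .25 0 0 0 0;0 .25 0 0 0 0' >/dev/null
python3 -c "from h import *;st()"
python3 -m crank '0 .25 0 0 0 0;0 .25 0 0 0 0;0 .25 0 0 0 0;0 .2 .05 0 0 0;0 0 0 0 0 0' >/dev/null
python3 -c "from h import *;st()"
python3 -m crank '0 .2 .1 0 0 0;0 .2 .15 0 0 0;0 .15 .2 0 0 0;0 .1 .2 0 0 0;0 0 0 0 0 0' >/dev/null
python3 -c "from h import *;st()"
```

```text
t 3.1 tcp [ 0.555  -0.0045  0.1582] carton mm [  4.2 103.3 158.2] yaw -13.27 zdir [ 0.001 -0.    -1.   ] F [-0.1 -0.9 -0.1] gap 0.003 gf 0.0
t 3.6 tcp [ 0.5457 -0.0418  0.1556] carton mm [  3.8  64.8 155.6] yaw -13.42 zdir [ 0.    -0.001 -1.   ] F [ 0.3 -1.3  0.2] gap 0.002 gf 0.0
t 4.1 tcp [ 0.5388 -0.0663  0.1277] carton mm [  2.7  39.4 127.7] yaw -13.39 zdir [-0.003  0.001 -1.   ] F [-0.2  0.1  1.5] gap -0.001 gf 0.0
```

```bash
python3 -m crank '0 0 .15 0 0 0;0 0 .1 0 0 0;0 0 .08 0 0 0;0 0 .05 0 0 0;0 0 0 0 0 0' |grep force:
python3 -c "from h import *;st()"
python3 -m crank '0 0 .05 0 0 0;0 0 .05 0 0 0;0 0 0 0 0 0;0 0 0 0 0 0;0 0 0 0 0 0' >/dev/null
python3 -c "from h import *;st()"
```

```text
force: [-0.0, -1.4, 2.0]
gripper_force: 0.6
t 4.6 tcp [ 0.5398 -0.0656  0.1141] carton mm [  3.5  40.3 114.1] yaw -13.34 zdir [-0.  0. -1.] F [-0.  -1.4  2. ] gap -0.003 gf 0.6
t 5.1 tcp [ 0.5399 -0.0656  0.1136] carton mm [  3.6  40.3 113.6] yaw -13.31 zdir [ 0.002 -0.001 -1.   ] F [-4.8  1.6 24.5] gap -0.001 gf 12.5
```

```bash
python3 -m crank '0 0 -.8 0 0 0;0 0 -1 0 0 0;0 0 -1 0 0 0;0 0 -1 0 0 0;0 0 -1 0 0 0' >/dev/null
python3 -m crank '0 .2 -.4 0 0 0;0 1 0 0 0 0;0 1 0 0 0 0;0 1 0 0 0 0;0 1 0 0 0 0' >/dev/null
python3 -m crank '0 .3 0 0 0 0;0 0 .8 0 0 0;0 0 .8 0 0 0;0 0 0 0 0 0;0 0 0 0 0 0' >/dev/null
python3 - <<'E'
from h import *
st(); rot=R.from_euler('z',-YAW)
for n in('scene',):
    P=cloud(shot(n)).reshape(-1,3); P=P[~np.isnan(P[:,0])]; Q=rot.apply(P-C)*1000
    for y in range(20,90,10):
        m=(abs(Q[:,0])<80)&(abs(Q[:,1]-y)<4)&(Q[:,2]>60); print(n,y,m.sum(),np.round(np.percentile(Q[m,2],[10,50,90]),1) if m.sum() else '')
    for z in range(180,280,15):
        m=(abs(Q[:,0])<90)&(abs(Q[:,1]+75)<25)&(abs(Q[:,2]-z)<5); print(z,m.sum(),np.round(np.median(Q[m,1]),1) if m.sum() else '')
E
```

```text
t 6.6 tcp [ 0.4982 -0.2403  0.254 ] carton mm [   3.6 -139.2  254. ] yaw -13.32 zdir [-0.001  0.001 -1.   ] F [-1.1  0.   0.5] gap -0.001 gf 0.0
scene 20 4 [112.3 113.1 113.3]
scene 30 117 [112.8 114.2 115.7]
scene 40 122 [112.5 114.3 115.9]
scene 50 126 [112.7 114.4 115.8]
scene 60 125 [112.9 114.  115.5]
scene 70 131 [112.8 114.2 115.6]
scene 80 899 [ 65.7  89.8 112.2]
180 158 -75.7
195 169 -73.9
210 190 -72.8
225 207 -71.4
240 195 -70.2
255 215 -68.9
270 46 -69.3
```

```bash
python3 -m crank '0 -.6 .18 0 0 0;0 -.6 .18 0 0 0;0 -.47 .16 0 0 0;0 -.47 .16 0 0 0;0 -.47 .16 0 0 0' >/dev/null
python3 -c "from h import *;st()"
python3 -m crank '0 -.32 .22 0 0 0;0 -.32 .22 0 0 0;0 -.25 .31 0 0 0;0 -.25 .31 0 0 0;0 0 0 0 0 0' >/dev/null
python3 -c "from h import *;st()"
python3 -m crank '0 -.16 .36 0 0 0;0 -.16 .36 0 0 0;0 -.04 .23 0 0 0;0 -.04 .2 0 0 0;0 0 .15 0 0 0' >/dev/null
python3 -c "from h import *;st()"
```

```text
t 7.15 tcp [ 0.5241 -0.1392  0.2227] carton mm [  5.3 -34.9 222.7] yaw -13.3 zdir [ 0.004 -0.003 -1.   ] F [-0.1 -1.   0.7] gap 0.002 gf 0.4
t 7.65 tcp [ 0.5315 -0.0933  0.1759] carton mm [  1.9  11.4 175.9] yaw -13.28 zdir [-0.005  0.002 -1.   ] F [0.9 0.1 0.5] gap -0.001 gf 0.0
t 8.15 tcp [ 0.5363 -0.0795  0.1255] carton mm [  3.4  26.  125.5] yaw -13.36 zdir [-0.001  0.    -1.   ] F [0.1 0.8 0.7] gap 0.0 gf 0.3
```

```bash
python3 -m crank '0 0 .08 0 0 0;0 0 .05 0 0 0;0 0 .05 0 0 0;0 0 0 0 0 0;0 0 0 0 0 0' >/dev/null
python3 -c "from h import *;st()"
python3 -m crank '0 0 .05 0 0 0;0 0 .05 0 0 0;0 0 0 0 0 0;0 0 0 0 0 0;0 0 0 0 0 0' >/dev/null
python3 -c "from h import *;st()"
```

```text
t 8.65 tcp [ 0.5368 -0.0796  0.1191] carton mm [  3.8  26.  119.1] yaw -13.35 zdir [ 0.001 -0.    -1.   ] F [-0.4 -0.3  0.8] gap -0.005 gf 0.0
t 9.15 tcp [ 0.5369 -0.0796  0.1186] carton mm [  4.   26.  118.6] yaw -13.32 zdir [ 0.002 -0.001 -1.   ] F [-5.7  1.  24.1] gap 0.004 gf 12.1
```

```bash
python3 -m crank '0 0 -.8 0 0 0;0 0 -1 0 0 0;0 0 -1 0 0 0;0 0 -1 0 0 0;0 1 0 0 0 0' 0.3 >/dev/null
python3 -m crank '-.5 1 0 0 0 0;-.5 1 0 0 0 0;-.5 1 0 0 0 0;-.5 .5 0 0 0 0;0 0 0 0 0 0' >/dev/null
python3 - <<'E'
from h import *
st(); t=shot('top'); s=shot('scene')
b=[cv2.resize(a,(400,300),interpolation=2) for a in (t['image'][150:240,200:320][...,::-1],t['image'][150:240,300:420][...,::-1],s['image'][220:310,345:465][...,::-1],s['image'][150:240,240:360][...,::-1])]
cv2.imwrite('pics/four.png',np.vstack([np.hstack(b[:2]),np.hstack(b[2:])]))
E
```

```text
t 10.15 tcp [ 0.4146 -0.2376  0.2668] carton mm [ -78.4 -156.   266.8] yaw -13.61 zdir [-0.001  0.    -1.   ] F [ 1.1 -0.2 -0.6] gap 0.654 gf 0.0
```

View pics/four.png

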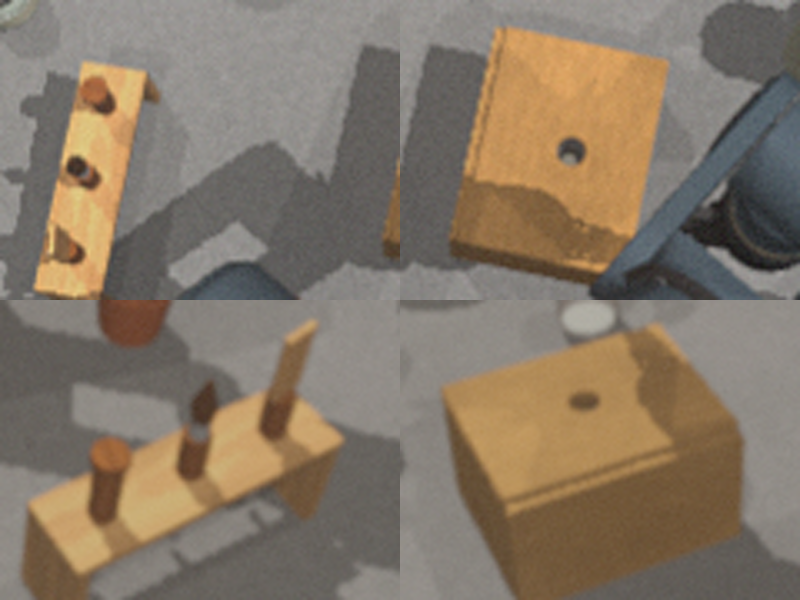

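The top tiles show both flaps flat, with the hole near full-image (351,195) in the top view and (295,180) in the scene view. The stylus disc is near (229,178) in the top view and (378,266) in the scene view. Next I refine these by mask and two-view rays.

Run:
```python
from h import *
t=load('top');s=load('scene')
def blob(S,u,v,r,f):
    im=S['image'][v-r:v+r+1,u-r:u+r+1].astype(float); m=f(im,S['depth'][v-r:v+r+1,u-r:u+r+1]).astype(np.uint8)
    n,l,a,c=cv2.connectedComponentsWithStats(m); k=1+np.argmax(a[1:,4]); return c[k]+[u-r,v-r],a[k]
def tri(a,b):
    c1,d1=rays(t,a);c2,d2=rays(s,b);d1=d1[0]/np.linalg.norm(d1);d2=d2[0]/np.linalg.norm(d2)
    k=np.linalg.lstsq(np.c_[d1,-d2],c2-c1,rcond=None)[0]; p,q=c1+k[0]*d1,c2+k[1]*d2; return ((p+q)/2).round(4),np.linalg.norm(p-q).round(4)
hole=lambda im,d: im.sum(2)<.62*np.median(im.sum(2))
ht,a1=blob(t,351,195,8,hole);hs,a2=blob(s,295,180,8,hole)
print('hole',ht,a1[2:],hs,a2[2:],tri(ht,hs),onplane(t,ht,.117).round(4),onplane(s,hs,.117).round(4))
red=lambda im,d:(im[...,0]>1.75*im[...,2])&(im[...,1]<.66*im[...,0])
dt=np.array([228.7,177.6]);ds=np.array([377.6,266.2])
print('disc',tri(dt,ds),onplane(t,dt,.153).round(4),onplane(s,ds,.153).round(4))
for nm,S,e in(('t',t,dt),('s',s,ds)):
    P=cloud(S);m=(np.linalg.norm(P[...,:2]-[.582,.247],axis=-1)<.03)&(P[...,2]>.1485)&(P[...,2]<.16)
    v,u=np.nonzero(m); c=np.array([u.mean(),v.mean()]);q=P[m]; print(nm,m.sum(),c,onplane(S,c,.153).round(4),cv2.minEnclosingCircle(q[:,:2].astype(np.float32)),np.median(q[:,2]))
    m=(np.linalg.norm(P[...,:2]-[.582,.247],axis=-1)<.03)&(P[...,2]>.10)&(P[...,2]<.14);print(' handle',P[m].mean(0).round(4))
```

```text
hole [351.40625 194.25   ] [ 7  7 32] [295.         180.41666667] [ 7  2 12] (array([ 0.5258, -0.1145,  0.1168]), np.float64(0.0022)) [[ 0.5265 -0.1152  0.117 ]] [[ 0.5252 -0.1134  0.117 ]]
disc (array([0.5791, 0.2455, 0.1463]), np.float64(0.0013)) [[0.5771 0.2447 0.153 ]] [[0.5837 0.2481 0.153 ]]
t 55 [227.94545455 176.30909091] [[0.581 0.247 0.153]] ((0.581948459148407, 0.24742379784584045), 0.013150231912732124) 0.1534351057186596
 handle [0.5756 0.2428 0.1169]
s 115 [378.11304348 266.25217391] [[0.583  0.2489 0.153 ]] ((0.5821889638900757, 0.24767035245895386), 0.013602301478385925) 0.15279208516228615
 handle [0.587  0.2519 0.1199]
```

```bash
python3 -m crank '.094 -.98 0 0 0 0;.094 -.98 0 0 0 0;.094 -.98 0 0 0 0;.094 -.98 0 0 0 0;.094 -.98 0 0 0 0' >/dev/null
python3 -m crank '.094 -.98 0 0 0 0;.094 -.98 0 0 0 0;.094 -.98 0 0 0 0;.094 -.98 0 0 0 0;.094 -.98 0 0 0 0' >/dev/null
python3 -m crank '.094 -.98 0 0 0 0;.094 -.98 0 0 0 0;.094 -.98 0 0 0 0;0 0 0 0 0 -.028;0 0 0 0 0 0' >/dev/null
cat >> h.py <<'E'
def todo(p):
    a=st(); d=R.from_quat(a['tool_rot']).inv().apply(np.array(p)-a['tcp_pos']); print('tool-frame units',(d/.04).round(3))
E
python3 -c "from h import *;todo([.582,.2475,.106])"
```

```text
t 11.75 tcp [0.5819 0.2516 0.2663] carton mm [-29.  358.6 266.3] yaw -10.57 zdir [-0.  0. -1.] F [-0.5  0.4 -0.7] gap 0.65 gf 0.0
tool-frame units [0.024 0.1   4.007]
```

```bash
python3 -m crank '.024 .1 .8 0 0 0;0 0 .8 0 0 0;0 0 .8 0 0 0;0 0 .8 0 0 0;0 0 .4 0 0 0' >/dev/null
python3 -m crank '0 0 .2 0 0 0;0 0 .2 0 0 0;0 0 0 0 0 0;0 0 0 0 0 0;0 0 0 0 0 0' >/dev/null
python3 -c "from h import *;todo([.582,.2475,.106])"
python3 -m crank '0 0 0 0 0 0;0 0 0 0 0 0;0 0 0 0 0 0;0 0 0 0 0 0;0 0 0 0 0 0' -1 70 >/dev/null
python3 -m crank '0 0 0 0 0 0;0 0 0 0 0 0;0 0 0 0 0 0;0 0 0 0 0 0;0 0 0 0 0 0' -1 70 >/dev/null
python3 -c "from h import *;st()"
```

```text
t 12.75 tcp [0.5833 0.2446 0.1081] carton mm [-26.  352.1 108.1] yaw -10.84 zdir [ 0.002  0.001 -1.   ] F [ 0.2 -0.8  0.1] gap 0.649 gf 0.0
tool-frame units [-0.046 -0.066  0.052]
t 13.75 tcp [0.583  0.2447 0.1074] carton mm [-26.4 352.2 107.4] yaw -10.84 zdir [ 0.001  0.001 -1.   ] F [-0.4  2.1  5.3] gap 0.241 gf 68.2
```

```bash
python3 -m crank '0 0 -.2 0 0 0;0 0 -.5 0 0 0;0 0 -1 0 0 0;0 0 -1 0 0 0;0 0 -1 0 0 0' >/dev/null
python3 -m crank '0 0 -.7 0 0 0;0 .3 0 0 0 0;0 .8 0 0 0 .014;0 1 0 0 0 .014;0 1 0 0 0 0' >/dev/null
python3 - <<'E'
from h import *
todo([.5255,-.1143,.262])
E
```

```text
t 14.75 tcp [0.5547 0.1212 0.281 ] carton mm [-25.2 225.5 281. ] yaw -13.31 zdir [-0.004 -0.001 -1.   ] F [ 0.2 -0.1 -0.9] gap 0.243 gf 68.2
tool-frame units [0.647 5.897 0.486]
```

```bash
python3 -m crank '.13 .98 0 0 0 0;.13 .98 0 0 0 0;.13 .98 0 0 0 0;.13 .98 0 0 0 0;.13 .98 .2 0 0 0' >/dev/null
python3 -m crank '0 .6 .25 0 0 0;0 .4 0 0 0 0;0 0 0 0 0 0;0 0 0 0 0 0;0 0 0 0 0 0' >/dev/null
python3 - <<'E'
from h import *
todo([.5255,-.1143,.262])
s=shot('scene'); t=shot('top')
a=s['image'][90:210,220:380][...,::-1]; b=t['image'][150:240,300:420][...,::-1]
cv2.imwrite('pics/hole.png',np.hstack([cv2.resize(a,(400,300),interpolation=2),cv2.resize(b,(400,300),interpolation=2)]))
E
```

```text
t 15.75 tcp [ 0.5276 -0.1114  0.2651] carton mm [  2.3  -7.  265.1] yaw -13.27 zdir [ 0.  0. -1.] F [0.1 0.7 0.5] gap 0.242 gf 68.2
tool-frame units [-0.034  0.083  0.078]
```

View pics/hole.png

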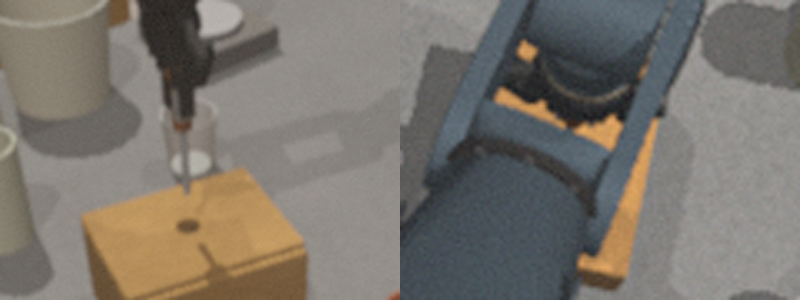

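The left tile shows the stylus held upright just above the closed flap, with the tip at about full-image (295,167) and the hole at (295,180). The arm hides the top view.

Run:
```python
from h import *
s=load('scene'); a=telemetry.sense(); p=a['tcp_pos']; P=cloud(s)
d=np.linalg.norm(P[...,:2]-p[:2],axis=-1)
for z in np.arange(.165,.245,.01):
    m=(d<.02)&(abs(P[...,2]-z)<.005)
    v,u=np.nonzero(m)
    if m.sum():
        print(round(z,3),m.sum(),P[m][:,:2].mean(0).round(4),'pix',u.mean().round(1),v.mean().round(1),onplane(s,[u.mean(),v.mean()],P[m][:,2].mean())[0].round(4))
m=(d<.02); print('min z',np.sort(P[m&(P[...,2]>.13)][:,2])[:4].round(4))
def proj(x): 
    K=s['camera_matrix'];r=cv2.Rodrigues(s['rvec'])[0]@np.array(x)+s['tvec'].ravel();q=r[:2]/r[2];q=q*(1+float(s['k1'])*(q@q));return (K[:2,:2]@q+K[:2,2]).round(1)
for dz in(.0974,.06): print(proj([p[0],p[1],p[2]-dz]))
```

```text
0.165 1 [ 0.5308 -0.1056] pix 294.0 167.0 [ 0.5308 -0.1056  0.17  ]
0.175 11 [ 0.5294 -0.1062] pix 294.2 165.0 [ 0.5294 -0.1062  0.1754]
0.185 7 [ 0.5294 -0.1069] pix 293.9 162.0 [ 0.5294 -0.1069  0.1846]
0.195 11 [ 0.5288 -0.1065] pix 293.9 159.0 [ 0.5288 -0.1065  0.1941]
0.205 11 [ 0.5275 -0.1065] pix 294.1 155.3 [ 0.5275 -0.1066  0.2051]
0.215 12 [ 0.5293 -0.1069] pix 293.2 152.3 [ 0.5293 -0.1069  0.2147]
0.225 10 [ 0.5291 -0.1073] pix 293.0 148.8 [ 0.529  -0.1073  0.2251]
0.235 11 [ 0.5286 -0.107 ] pix 293.0 145.4 [ 0.5286 -0.107   0.2353]
min z [0.17   0.1701 0.1723 0.173 ]
[293.7 166.2]
[292.9 154.4]
```

```bash
python3 -m crank '-.04 .09 0 0 0 0;0 0 .6 0 0 0;0 0 .5 0 0 0;0 0 .3 0 0 0;0 0 0 0 0 0' >/dev/null
python3 -c "from h import *;todo([.5255,-.1145,.175])"
python3 -m crank '0 0 .3 0 0 0;0 0 .3 0 0 0;0 0 .2 0 0 0;0 0 0 0 0 0;0 0 0 0 0 0' >/dev/null
python3 -c "from h import *;todo([.5255,-.1145,.165])"
```

```text
t 16.35 tcp [ 0.524  -0.115   0.2074] carton mm [ -0.4 -11.4 207.4] yaw -13.32 zdir [-0.003  0.002 -1.   ] F [-0.6  0.2 -0.1] gap 0.243 gf 68.3
tool-frame units [ 0.036 -0.019  0.81 ]
t 16.85 tcp [ 0.5251 -0.1157  0.1768] carton mm [  0.9 -11.8 176.8] yaw -13.35 zdir [-0.  0. -1.] F [ 0.2  0.8 -0.8] gap 0.237 gf 68.2
tool-frame units [ 0.002 -0.031  0.294]
```

```bash
python3 -m crank '.01 -.02 .1 0 0 0;0 0 .1 0 0 0;0 0 .1 0 0 0;0 0 0 0 0 0;0 0 0 0 0 0' >/dev/null
python3 -c "from h import *;st()"
python3 -m crank '0 0 .05 0 0 0;0 0 .05 0 0 0;0 0 0 0 0 0;0 0 0 0 0 0;0 0 0 0 0 0' >/dev/null
python3 -c "from h import *;st()"
```

```text
t 17.35 tcp [ 0.5256 -0.1149  0.1648] carton mm [  1.2 -11.  164.8] yaw -13.35 zdir [-0.  0. -1.] F [ 0.6 -0.6 -1.1] gap 0.238 gf 68.2
t 17.85 tcp [ 0.5258 -0.115   0.1611] carton mm [  1.4 -11.  161.1] yaw -13.35 zdir [ 0. -0. -1.] F [-0.7  1.1  2.1] gap 0.239 gf 68.3
```

```bash
python3 -m crank '0 0 .04 0 0 0;0 0 .03 0 0 0;0 0 0 0 0 0;0 0 0 0 0 0;0 0 0 0 0 0' >/dev/null
python3 -c "from h import *;st()"
python3 -m crank '0 0 .02 0 0 0;0 0 .02 0 0 0;0 0 0 0 0 0;0 0 0 0 0 0;0 0 0 0 0 0' >/dev/null
python3 -c "from h import *;st()"
```

```text
t 18.35 tcp [ 0.5258 -0.115   0.1582] carton mm [  1.4 -11.  158.2] yaw -13.35 zdir [ 0. -0. -1.] F [ 0.4 -0.3  4. ] gap 0.24 gf 68.4
t 18.85 tcp [ 0.5263 -0.1151  0.158 ] carton mm [  1.9 -11.  158. ] yaw -13.35 zdir [ 0.002 -0.001 -1.   ] F [-1.4  1.4 12.7] gap 0.241 gf 69.0
```

```bash
python3 -m crank '0 0 0 0 0 0;0 0 0 0 0 0;0 0 0 0 0 0;0 0 0 0 0 0;0 0 0 0 0 0' >/dev/null
python3 - <<'E'
from h import *
st(); P=cloud(shot('scene')).reshape(-1,3);Q=R.from_euler('z',-YAW).apply(P-C)*1000
for y in(-60,-40,40,60):
    m=(abs(Q[:,0])<85)&(abs(Q[:,1]-y)<6)&(Q[:,2]>90)&(Q[:,2]<140); print(y,m.sum(),np.median(Q[m,2]).round(1))
print(manip.sign_off())
E
```

```text
t 19.35 tcp [ 0.5262 -0.1151  0.158 ] carton mm [  1.8 -11.  158. ] yaw -13.34 zdir [ 0.002 -0.001 -1.   ] F [-1.8  0.7 12.6] gap 0.243 gf 69.0
-60 133 119.3
-40 144 119.2
40 204 119.2
60 205 119.2
the job is handed in; nothing more can be done
None
```

I handed the job in at about 19 s: both flaps are folded flat, inner first, and the gripped stylus is holding the start button against its stop with about 12.6 N; the hand-in returned no verdict.

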